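# Take the screw cap off the grinding disc

## Robot

A 7-joint arm with a two-finger parallel gripper is mounted at the origin on a cart in front of the work surface, level with it; the furniture and walls round the work are solid. World frame = base frame: x ahead of the robot, y to its left, z up, the work surface at z = 0. Lengths are in m, angles in rad, forces in N, time in s.
With the tool pointing down it reaches from about 0.425 to 0.875 m from the base axis. Payload 8.4 kg.
Tool frame: the origin (TCP) lies at the very end of the fingers, on their centre line; the grasp point (between the pads) lies 19 mm behind it; z points along the fingers, y is the line along which they close (so a half turn about z gives the same grasp; the last joint's range is limited). The gripper opens to 87 mm and grips with 3 to 60 N. Pads are 19 mm wide; open, the fingers measure 117 mm over their backs; the gripper's body (75 mm by 190 mm) begins 51 mm behind the grasp point.
Start: joints at [-1.414, 0.333, 0.04, 1.465, -0.013, 1.343, -0.059], TCP at [0.164, 0.629, 0.223] pointing down, gripper open.
Joint ranges: [-2.58, 2.58], [-0.38, 2.09], [-1.3, 1.39], [0.25, 2.4], [-1.5, 4.64], [0.08, 2.09], [-2.65, 2.65]. Speed limits (rad/s): [2.22, 2.22, 2.79, 2.79, 3.14, 3.14, 3.14].

## Interface

Orientations are given as a unit quaternion [x, y, z, w].
In Python, from cell import ctrl gives the robot as it stands.
- The arm moves only by the tool step_arm, never from a script. Its argument "series" is a list of rows, each a list of 4 numbers: the shift along the tool's x, y, z in units of 4 cm (1.0 is 4 cm), then the turn about the tool's z in units of 0.08 rad (1.0 is 0.08 rad). A call has 1 to 20 rows; each row shifts and turns the commanded pose from where the row before left it, along the tool's axes as they then stand; what a row does not reach is not made up. A row lasts 1/8 s, in which the tool goes at most 62.5 mm and 10.7 degrees, less where a joint would pass 70% of its speed; a pose out of reach is approached as far as the arm can. A call with a number of a shift or a turn outside -1 to 1 is refused whole. A call with a gripper value outside its range is refused whole. "jaw" is the opening, from -1 (shut) to 1 (fully open), set as the call begins (left out, the last holds). The fingers move at their own pace and stop on an object; "squeeze" is the grip in N (left out, the last holds). Time passes only in rows, so rows that do not move let the fingers close. It gives the time, the measured TCP pose, the force, the opening and the grip force at its end, in the units of the state.
- ctrl.get_obs(): the state, without advancing time (a new reading comes with each control period).
- ctrl.read_camera(name): name is "scene" or "side" or "wrist"; returns the picture (420x560x3 uint8, blue, green, red); there is no depth.
- ctrl.camera_params(name): a dict with "fx", "fy", "cx", "cy" (pixels), "R" (3x3) and "t" (3): a world point X has camera coordinates R X + t; the wrist camera has in their place "mount" (4x4, takes a point from camera to tool coordinates, whose origin is the TCP and whose axes are the flange's). Camera axes: x right, y down, z forward; pixel columns grow to the right and rows downward; lengths in m; the calibration is good to about 2 mm. A picture is of the moment at which its call begins: read the wrist's pose just before it. camera_params takes no time and is no camera call.
- ctrl.job_done(): hands the job in; it is judged then, once.
The state is a dict: "clock": time; "joints": joint angles; "joint_velocities": joint speeds; "joint_efforts": joint torques, N m; "ee_pos": TCP position; "ee_rot": TCP orientation; "force": force on the tool from outside, world axes, zero at the start; "ft_torque": the same for the moment, N m; "width": finger opening in m; "grip_force": force on a finger pad.
Only numpy, scipy, OpenCV 4.12 (cv2) and the standard library are available. Lean on these libraries where they do the work, as an engineer would, in place of code of your own. Each camera call takes 0.05 s, during which the arm holds its last target. There are 200 camera calls.

## Task

The abrasive on the grinding disc of the twin-disc sharpener (the dark disc, the one the tool rest stands over) is to be changed, so its black-knobbed screw cap must come off. Free the tool rest by turning its clamp knob a quarter turn anticlockwise, slide the rest all the way across over the leather disc, then unscrew the cap: the two spindles run opposite ways, one has a right-hand and the other a left-hand thread and nobody marked which, so try the cap one way and, if it will not give, the other, until it unscrews, and lift it off. Finish while still holding the cap in the gripper, upright and still, about 10 cm above its disc and touching nothing else. Leave the leather disc's cap, the chisels and the wax tin alone.

Things in the scene. Friction and masses are not known exactly. Their poses are not given: they have to be found in the camera images.
- sharpener: Twin-disc sharpener fixed to the bench, grey housing, discs of 134 mm diameter. Origin at bench height, z up, y along the row of discs, -x its front (switch, dial, towards the robot). In its frame (mm): housing x -105 to 130, y -155 to 155, top z 62; dark grinding disc centred at x -25, y 75, leather disc at x -25, y -75, both faces at z 82; guide of the rest along y at the rear, x 85.
- rest (a joint): Slide of the tool rest along its guide, m: 0 = over the grinding disc's cap, 0.150 = far stop, over the leather disc's cap; grows towards the sharpener's -y. Starts between 0 and 0.012. Clamped it cannot be shifted; freed it slides with about 2 N and stays where it is left.
- rest_plate (a point): Middle of the top of the rest plate (steel, 74 x 76 x 10 mm, top at z 142 mm, underside 7 mm over the cap), which hides the cap from above. A bar 36 mm wide, level with the plate, joins it to the carriage (66 x 60 mm, top at z 132) at the rear; only the clamp knob is higher than 145 mm.
- knob_axis (a point): On the upright axis of the clamp knob, at half height of its black grip bar (54 mm long, 12 mm thick, z 148 to 172 mm), which stands free on top of the rest's rear end: close the fingers across its 12 mm from above; the rest can be pulled along by it. The point moves with the rest, does not turn with the knob, and its axes are those of the sharpener.
- clamp_knob (a joint): Angle of the clamp knob, rad, growing anticlockwise seen from above: the grip bar lies at this angle from the sharpener's x axis (0 along x; 1.5, its stop, about along y). Starts between 0 and 0.15 (clamped); below about 0.4 the clamp holds, above 1.0 the rest is free. Turns with about 0.2 N m and stays where it is left.
- cap: Grinding disc's screw cap, 160 g: steel flange 52 mm across, 21 high, on it a ribbed round black knob 39 mm across, 21 to 43 mm above the underside (grip it from above). Origin at the underside's centre, seated on the disc face, z up. Thread of hidden hand: the wrong way it stops hard after 4 degrees; the right way it turns easily and lifts straight off after 60 to 110 degrees (80 best).
- other_cap: The same kind of cap on the leather disc (both: stud inside 16 mm tall; turning the way that gives takes under 0.1 N m), of the other hand of thread, to be left screwed on and not turned.
- wide_chisel: Wide chisel with a wooden handle, 29 x 263 x 30 mm, lying on the bench to the left of the sharpener; origin at the middle of its underside. Leave it.
- narrow_chisel: Narrow chisel with a wooden handle, 29 x 268 x 30 mm, lying beside it. Leave it.
- wax_tin: Round wax tin, 67 mm in diameter, 27 mm high, on the bench in front of the sharpener at the right. Leave it.
Mind the look-alikes: they are no part of the job. Leave any red or white look-alike of the cap alone. What is shaped like the other_cap but yellow is not meant.

How it is judged:
On the way, in this order (a step that is already met when the one before it is completed fails the run):
1. the clamp knob is turned free (over 1.0 rad) (value of joint clamp_knob above 1 rad), for 0.1 s.
2. the rest is slid across over the leather disc (over 120 mm) (value of joint rest above 0.12 m), for 0.2 s.
3. the cap is turned at least 45 degrees while it still sits on its stud (angle between the x axis of cap and the x axis of sharpener, either way round above 0.79 rad and z of cap in the frame of sharpener below 0.09 m), for 0.1 s.
At the end, for the whole second after the job is handed in: Fingers hold the grinding disc's cap (over 2 N), underside at least 70 mm above the disc face, upright within 17 degrees, still, within 250 mm of the sharpener's middle, touching no part of it; rest slid over 120 mm; other cap still on (moved under 8 mm, turned under 17 degrees) (z of cap in the frame of sharpener above 0.152 m and contact force between the fingers and cap above 2 N and contact force between cap and sharpener below 0.05 N and angle between cap's own z axis and vertical below 0.3 rad and linear speed of cap below 0.03 m/s and horizontal distance between cap and sharpener below 0.25 m and value of joint rest above 0.12 m and distance of other_cap from where it was at the start of the episode below 0.008 m and angle between the x axis of other_cap and the x axis of sharpener, either way round below 0.3 rad); the arm keeps its last pose, push and grip.
It fails at once if the leather disc's cap is turned or lifted (distance of other_cap from where it was at the start of the episode above 0.01 m or angle between the x axis of other_cap and the x axis of sharpener, either way round above 0.4 rad).
It fails at once if a chisel or the wax tin is pushed away (distance of any of wide_chisel, narrow_chisel, wax_tin from where it was at the start of the episode above 0.03 m).
It also fails if it takes over 50 s, if anything falls off the work surface, if the arm or the gripper's body presses on something with over 40 N, if the wrist force passes 120 N, or if a joint passes its speed limit or range.

## Working session

There is one attempt and no reset: what is moved stays moved. The work goes in short steps, Python scripts to look and compute and a tool call to move; the robot and the scene stay as the last step left them, time stands still between calls to the robot, and variables do not carry over. Pictures are saved under pics/ and viewed, at most 10 in all, crops included, and the job is handed in when it is done.

Besides the shell and the picture viewer there is one more tool, called after "Emit:" as name(argument=value, ...), one argument or row to a line, values as JSON. step_arm: Moves the arm, as the interface text tells. Shifts and turns lie within -1 to 1; 1 stands for 4 cm of shift or 0.08 rad of turn. Its arguments: {"type":"object","properties":{"series":{"type":"array"},"jaw":{"type":"number"},"squeeze":{"type":"number"}},"required":["series"]}

```bash
mkdir -p pics; ls; cat > h.py <<'E'
import numpy as np, cv2
from cell import ctrl
from scipy.spatial.transform import Rotation as Rn
def snap(n,f):
    o=ctrl.get_obs(); im=ctrl.read_camera(n); cv2.imwrite('pics/'+f,im); return o,im
def cam(n,o=None):
    p=ctrl.camera_params(n); K=np.array([[p['fx'],0,p['cx']],[0,p['fy'],p['cy']],[0,0,1]])
    if 'mount' in p:
        T=np.eye(4);T[:3,:3]=Rn.from_quat(o['ee_rot']).as_matrix();T[:3,3]=o['ee_pos']
        E=np.linalg.inv(T@np.array(p['mount']));R,t=E[:3,:3],E[:3,3]
    else: R,t=np.array(p['R']),np.array(p['t'])
    return K,R,t
def ray(c,uv):
    K,R,t=c; d=R.T@np.linalg.inv(K)@np.array([uv[0],uv[1],1.]); return -R.T@t,d
def onz(c,uv,z):
    o,d=ray(c,uv); return o+d*(z-o[2])/d[2]
def proj(c,X):
    K,R,t=c; q=K@(R@np.array(X)+t); return q[:2]/q[2]
E
python3 - <<'E'
from h import *
for n in ['scene','side','wrist']:
    o,im=snap(n,n+'0.png'); c=cam(n,o); print(n,np.round(-c[1].T@c[2],3),c[0][0,0], np.round(c[1][2],2))
print(o)
E
```

```text
pics
scene [ 0.175 -0.514  0.839] 409.8884936299731 [ 0.36  0.59 -0.72]
side [0.463 1.429 0.72 ] 482.61745814718387 [ 0.03 -0.91 -0.42]
wrist [0.082 0.65  0.385] 316.1898734690105 [ 0.29 -0.08 -0.95]
{'clock': 0.1, 'joints': array([-1.41418627,  0.3338554 ,  0.03986799,  1.46614349, -0.01336743,
        1.3433107 , -0.05848288]), 'joint_velocities': array([ 1.06525456e-03, -1.59587357e-03,  5.84708715e-04, -3.57302832e-03,
        1.72616449e-03, -4.14672499e-05, -7.62717702e-04]), 'joint_efforts': array([ 3.90751753e-03, -6.57805681e+01,  1.33979313e+00, -4.04701638e+01,
       -5.96688688e-02,  4.08961822e-02,  4.75547256e-05]), 'ee_pos': array([0.16439732, 0.62844249, 0.22175762]), 'ee_rot': array([ 1.27549377e-01,  9.91831956e-01, -7.25239854e-04, -2.91029434e-05]), 'force': array([0.13066237, 0.1522362 , 0.26317354]), 'ft_torque': array([ 0.00501546,  0.01490034, -0.00506968]), 'grip_force': 0.0, 'width': 0.08661513375117018}
```

View pics/scene0.png

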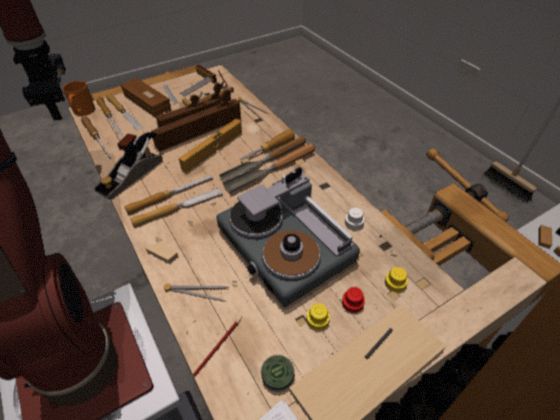

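View pics/side0.png

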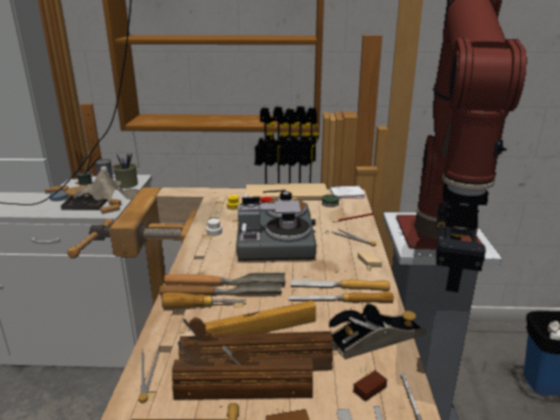

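The scene picture shows the leather disc around (291,254) with its cap's knob at (291,241). The rest plate is at (258,203), the clamp knob at (294,175), and the wax tin at (278,372). I'll enlarge the sharpener to get the corners.

```bash
python3 - <<'E'
from h import *
im=cv2.imread('pics/scene0.png')[155:315,200:370]
cv2.imwrite('pics/c1.png',cv2.convertScaleAbs(cv2.resize(im,None,fx=4.5,fy=3.75 if 0 else 3.7,interpolation=cv2.INTER_CUBIC),alpha=1.8))
E
```

```text
(no output)
```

View pics/c1.png

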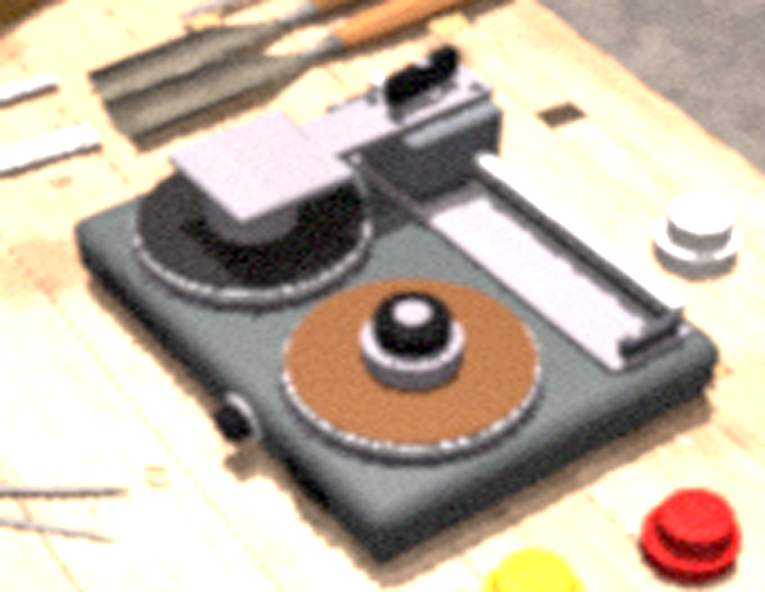

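```bash
python3 - <<'E'
from h import *
c=cam('scene')
f=lambda x,y:(200+(x+.5)/4.5-.5,155+(y+.5)/3.7-.5)
im=cv2.imread('pics/scene0.png'); hsv=cv2.cvtColor(im,cv2.COLOR_BGR2HSV)
m=cv2.inRange(hsv,(5,90,40),(20,255,255)); m2=np.zeros_like(m); m2[215:285,255:325]=m[215:285,255:325]
cs,_=cv2.findContours(m2,cv2.RETR_EXTERNAL,cv2.CHAIN_APPROX_NONE); k=max(cs,key=cv2.contourArea)
P=np.array([onz(c,p[0],.082) for p in k])[:,:2]; h=cv2.convexHull(P.astype(np.float32)); print('leather',cv2.minEnclosingCircle(h))
A=np.c_[2*P,np.ones(len(P))];s=np.linalg.lstsq(A,(P**2).sum(1),rcond=None)[0];print(s[:2],np.sqrt(s[2]+s[0]**2+s[1]**2))
for n,p in dict(FL=(88,225),FR=(375,530),RR=(712,345)).items(): print(n,onz(c,f(*p),.062))
Q=[onz(c,f(*p),.142) for p in [(173,160),(278,114),(354,178),(240,222)]]
print('plate',np.round(Q,4),np.mean(Q,0))
for a,b in((0,1),(3,2),(0,3),(1,2)):
  d=Q[b]-Q[a];print(np.linalg.norm(d),np.degrees(np.arctan2(d[1],d[0])))
print('capwhite top',onz(c,f(410,313),.125))
for p in((390,95),(452,60)): print('knob',onz(c,f(*p),.172))
E
```

```text
leather ((0.49576154351234436, -0.023110395297408104), 0.06505457311868668)
[ 0.49579899 -0.02322325] 0.06325880967190164
FL [0.40947612 0.18609626 0.062     ]
FR [ 0.42081134 -0.10849246  0.062     ]
RR [ 0.64553437 -0.08691764  0.062     ]
plate [[0.4491 0.1421 0.142 ]
 [0.5186 0.1503 0.142 ]
 [0.5228 0.0765 0.142 ]
 [0.4529 0.0746 0.142 ]] [0.48586483 0.11088581 0.142     ]
0.0699432265586866 6.718460566743694
0.06993379351285203 1.4880935503523136
0.06757970715781056 -86.79391529650943
0.0739613965733808 -86.72379702128438
capwhite top [ 0.4952119  -0.02227467  0.125     ]
knob [0.56356493 0.10553505 0.172     ]
knob [0.61069465 0.11672736 0.172     ]
```

```bash
cat >> h.py <<'E'
def th(o): # world angle of tool y
    y=Rn.from_quat(o['ee_rot']).as_matrix()[:,1]; return np.arctan2(y[1],y[0])
def plan(tgt,dth,n,p=None,t0=None):
    """rows to tgt, turning the tool by dth about world z (=-dth about tool z)"""
    o=ctrl.get_obs(); p=np.array(o['ee_pos'] if p is None else p); a=th(o) if t0 is None else t0
    R=[]
    for i in range(n):
        d=(np.array(tgt)-p)/(n-i)
        y=np.array([np.cos(a),np.sin(a),0]);x=np.array([-np.sin(a),np.cos(a),0]); 
        # z down: x = angle a+90
        s=np.round([d@x/.04,d@y/.04,-d[2]/.04,-dth/n/.08],2); R.append(s.tolist())
        p=p+.04*(s[0]*x+s[1]*y+s[2]*np.array([0,0,-1])); a-=s[3]*.08
    print(str(R).replace(' ','')); print('end',np.round(p,4),np.degrees(a)); return p,a
E
python3 - <<'E'
from h import *
print(np.degrees(th(ctrl.get_obs())))
p,a=plan((.38,.32,.28),-1.36,17)
plan((.58,.07,.28),-1.36,17,p,a)
E
```

```text
75.34124443251747
[[-0.42,-0.36,-0.09,1.0],[-0.45,-0.32,-0.09,1.0],[-0.47,-0.29,-0.08,1.0],[-0.5,-0.25,-0.09,1.0],[-0.51,-0.21,-0.08,1.0],[-0.53,-0.17,-0.09,1.0],[-0.54,-0.12,-0.08,1.0],[-0.55,-0.08,-0.09,1.0],[-0.55,-0.04,-0.08,1.0],[-0.55,0.01,-0.09,1.0],[-0.55,0.05,-0.08,1.0],[-0.54,0.1,-0.09,1.0],[-0.54,0.14,-0.08,1.0],[-0.52,0.18,-0.09,1.0],[-0.51,0.23,-0.08,1.0],[-0.49,0.26,-0.09,1.0],[-0.46,0.3,-0.08,1.0]]
end [0.3798 0.32   0.2799] -2.5810157052744946
[[-0.35,0.31,-0.0,1.0],[-0.33,0.34,-0.0,1.0],[-0.3,0.36,-0.0,1.0],[-0.27,0.39,-0.0,1.0],[-0.24,0.41,-0.0,1.0],[-0.21,0.42,-0.0,1.0],[-0.17,0.44,-0.0,1.0],[-0.13,0.45,-0.0,1.0],[-0.1,0.46,-0.0,1.0],[-0.06,0.47,-0.0,1.0],[-0.02,0.47,-0.0,1.0],[0.01,0.47,-0.0,1.0],[0.05,0.47,-0.0,1.0],[0.09,0.46,-0.0,1.0],[0.12,0.45,-0.0,1.0],[0.16,0.44,-0.0,1.0],[0.2,0.43,-0.0,1.0]]
end [0.58   0.0701 0.2799] -80.50327584306646
```

Emit:
step_arm(
  series=[
    [-0.42,-0.36,-0.09,1.0],
    [-0.45,-0.32,-0.09,1.0],
    [-0.47,-0.29,-0.08,1.0],
    [-0.5,-0.25,-0.09,1.0],
    [-0.51,-0.21,-0.08,1.0],
    [-0.53,-0.17,-0.09,1.0],
    [-0.54,-0.12,-0.08,1.0],
    [-0.55,-0.08,-0.09,1.0],
    [-0.55,-0.04,-0.08,1.0],
    [-0.55,0.01,-0.09,1.0],
    [-0.55,0.05,-0.08,1.0],
    [-0.54,0.1,-0.09,1.0],
    [-0.54,0.14,-0.08,1.0],
    [-0.52,0.18,-0.09,1.0],
    [-0.51,0.23,-0.08,1.0],
    [-0.49,0.26,-0.09,1.0],
    [-0.46,0.3,-0.08,1.0],
  ],
)

```text
clock: 2.28
ee_pos: [0.3802, 0.3195, 0.2805]
ee_rot: [0.724, 0.69, -0.0, 0.0]
force: [-0.7, -0.1, -0.2]
width: 0.0871
grip_force: 0.0
```

Emit:
step_arm(
  series=[
    [-0.35,0.31,0,1.0],
    [-0.33,0.34,0,1.0],
    [-0.3,0.36,0,1.0],
    [-0.27,0.39,0,1.0],
    [-0.24,0.41,0,1.0],
    [-0.21,0.42,0,1.0],
    [-0.17,0.44,0,1.0],
    [-0.13,0.45,0,1.0],
    [-0.1,0.46,0,1.0],
    [-0.06,0.47,0,1.0],
    [-0.02,0.47,0,1.0],
    [0.01,0.47,0,1.0],
    [0.05,0.47,0,1.0],
    [0.09,0.46,0,1.0],
    [0.12,0.45,0,1.0],
    [0.16,0.44,0,1.0],
    [0.2,0.43,0,1.0],
    [0,0,0,0],
    [0,0,0,0],
  ],
)

```text
clock: 4.65
ee_pos: [0.5799, 0.0708, 0.2804]
ee_rot: [0.997, 0.083, -0.0, -0.0]
force: [0.4, 0.9, 0.3]
width: 0.0869
grip_force: 0.0
```

```bash
python3 - <<'E'
from h import *
o,im=snap('wrist','w1.png'); print(o['clock'],o['ee_pos'],np.degrees(th(o)),o['joints'])
np.save('w1.npy',np.r_[o['ee_pos'],o['ee_rot']])
cv2.imwrite('pics/w1b.png',cv2.convertScaleAbs(im,alpha=1.6))
E
```

```text
4.65 [0.57994165 0.07080232 0.28039736] -80.45370709479371 [-0.79766521  0.19810811  0.70683608  1.57077881 -0.12972052  1.42104093
 -1.4852315 ]
```

View pics/w1b.png

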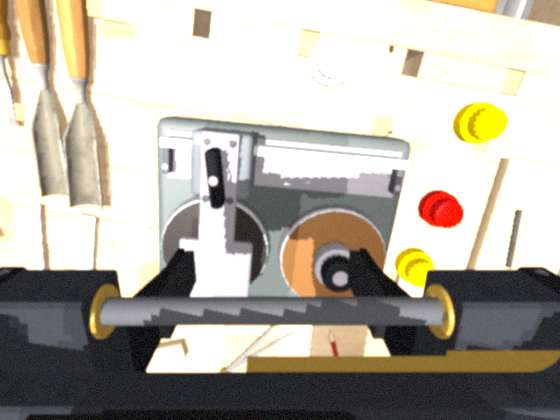

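The wrist view shows the knob bar from (211,148) to (217,207) with its screw dot at (213,181). The leather disc is at (333,256), and the housing's rear corners are at about (162,120) and (408,143).

```bash
python3 - <<'E'
from h import *
s=np.load('w1.npy'); o=dict(ee_pos=s[:3],ee_rot=s[3:]); c=cam('wrist',o)
im=cv2.imread('pics/w1.png'); hsv=cv2.cvtColor(im,cv2.COLOR_BGR2HSV)
m=cv2.inRange(hsv,(5,90,40),(20,255,255)); m[:205]=0;m[275:]=0;m[:,:278]=0;m[:,390:]=0
cs,_=cv2.findContours(m,cv2.RETR_EXTERNAL,cv2.CHAIN_APPROX_NONE); k=max(cs,key=cv2.contourArea)[:,0]
k=k[k[:,1]<250]  # upper arc, outer
h=[]
for x in range(285,385):
    q=k[k[:,0]==x]
    if len(q): h.append((x,q[:,1].min()))
P=np.array([onz(c,p,.082) for p in h])[:,:2]
A=np.c_[2*P,np.ones(len(P))];t=np.linalg.lstsq(A,(P**2).sum(1),rcond=None)[0];print('leather',t[:2],np.sqrt(t[2]+t[0]**2+t[1]**2))
L=t[:2]
g=im.max(2); b=np.zeros_like(g); b[142:215,198:232]=(g[142:215,198:232]<28)*255
cs,_=cv2.findContours(b,cv2.RETR_EXTERNAL,cv2.CHAIN_APPROX_NONE); k=max(cs,key=cv2.contourArea)
W=np.array([onz(c,p[0],.172)[:2] for p in k],np.float32); r=cv2.minAreaRect(W); bx=cv2.boxPoints(r); print('bar',r,len(k),cv2.boundingRect(k)); 
e=max((bx[1]-bx[0],bx[2]-bx[1]),key=np.linalg.norm); print('bar ang',np.degrees(np.arctan2(e[1],e[0]))%180)
print('dot',onz(c,(213,181),.172))
a,bb=onz(c,(165,119),.062),onz(c,(406,142),.062); d=a-bb; print('rear',a,bb,'yaw',np.degrees(np.arctan2(-d[0],d[1])),np.linalg.norm(d))
# guide edges
for p,q in(((257,146),(400,160)),((254,178),(388,195))):
    d=onz(c,p,.07)-onz(c,q,.07);print('guide yaw',np.degrees(np.arctan2(-d[0],d[1])))
E
```

```text
leather [ 0.4962074  -0.02166243] 0.06398513332747788
bar ((0.5984703302383423, 0.12349262088537216), (0.050400394946336746, 0.011457999236881733), 12.372746467590332) 131 (211, 149, 14, 58)
bar ang 12.37273
dot [0.59570507 0.1252469  0.172     ]
rear [0.63235437 0.20457189 0.062     ] [ 0.65309316 -0.07842182  0.062     ] yaw 4.191346782327876 0.2837526035713371
guide yaw 3.9620091148369894
guide yaw 2.1181922463810814
```

```bash
python3 - <<'E'
from h import *
p,a=plan((.598,.1235,.2),.05,4)
plan((.598,.1235,.150),0,3,p,a)
E
```

```text
[[0.17,-0.3,0.5,-0.16],[0.17,-0.3,0.5,-0.16],[0.17,-0.3,0.51,-0.16],[0.18,-0.3,0.5,-0.16]]
end [0.598  0.1234 0.2   ] -77.48623308324403
[[-0.0,-0.0,0.42,0.0],[-0.0,-0.0,0.42,0.0],[-0.0,-0.0,0.41,0.0]]
end [0.598  0.1234 0.15  ] -77.48623308324403
```

Emit:
step_arm(
  series=[
    [0.17,-0.3,0.5,-0.16],
    [0.17,-0.3,0.5,-0.16],
    [0.17,-0.3,0.51,-0.16],
    [0.18,-0.3,0.5,-0.16],
    [0,0,0.42,0],
    [0,0,0.42,0],
    [0,0,0.41,0],
    [0,0,0,0],
  ],
  jaw=0.3,
)

```text
clock: 5.7
ee_pos: [0.5976, 0.1221, 0.1489]
ee_rot: [0.994, 0.108, -0.001, 0.0]
force: [0.1, 0.9, 0.0]
width: 0.0568
grip_force: 0.0
```

Emit:
step_arm(
  series=[
    [0,0,0,0],
    [0,0,0,0],
    [0,0,0,0],
    [0,0,0,0],
    [0,0,0,0],
    [0,0,0,0],
  ],
  jaw=-1,
  squeeze=40,
)

```text
clock: 6.45
ee_pos: [0.5978, 0.1256, 0.1503]
ee_rot: [0.994, 0.109, -0.0, -0.002]
force: [-2.7, 7.0, 1.5]
width: 0.012
grip_force: 40.0
```

Emit:
step_arm(
  series=[
    [0,-0.05,0,-0.5],
    [0,0,0,-1],
    [0,0,0,-1],
    [0,0,0,-1],
    [0,0,0,-1],
    [0,0,0,-1],
    [0,0,0,-1],
    [0,0,0,-1],
  ],
)

```text
clock: 7.45
ee_pos: [0.5977, 0.1248, 0.1503]
ee_rot: [0.917, 0.399, -0.0, -0.0]
force: [-2.3, 1.2, 2.4]
width: 0.0117
grip_force: 40.0
```

Emit:
step_arm(
  series=[
    [0,0,0,-1],
    [0,0,0,-1],
    [0,0,0,-1],
    [0,0,0,-1],
    [0,0,0,-1],
    [0,0,0,-1],
    [0,0,0,-1],
    [0,0,0,-1],
    [0,0,0,-0.5],
    [0,0,0,0],
  ],
)

```text
clock: 8.7
ee_pos: [0.5973, 0.1246, 0.1502]
ee_rot: [0.733, 0.681, -0.0, -0.001]
force: [-6.6, 0.1, 4.5]
width: 0.0118
grip_force: 40.0
```

```bash
python3 - <<'E'
from h import *
o=ctrl.get_obs(); print(o['ft_torque'],np.degrees(th(o)),o['joints'])
p=np.array(o['ee_pos']); y=np.radians(3.7); d=np.array([np.sin(y),-np.cos(y),0])
plan(p+.138*d,0,12)
E
```

```text
[ 0.08756907  1.82536434 -0.03588528] -4.195621692667491 [-0.63104948  0.31524713  0.4325645   1.67617933 -0.14135334  1.18243216
 -0.23661895]
[[-0.28,0.04,-0.0,0.0],[-0.29,0.04,-0.0,0.0],[-0.28,0.04,-0.0,0.0],[-0.29,0.04,-0.0,0.0],[-0.28,0.04,-0.0,0.0],[-0.29,0.04,-0.0,0.0],[-0.28,0.04,-0.0,0.0],[-0.29,0.04,-0.0,0.0],[-0.28,0.04,-0.0,0.0],[-0.29,0.04,-0.0,0.0],[-0.28,0.04,-0.0,0.0],[-0.29,0.03,-0.0,0.0]]
end [ 0.606  -0.0132  0.1502] -4.195621692667491
```

Emit:
step_arm(
  series=[
    [-0.28,0.04,0,0],
    [-0.29,0.04,0,0],
    [-0.28,0.04,0,0],
    [-0.29,0.04,0,0],
    [-0.28,0.04,0,0],
    [-0.29,0.04,0,0],
    [-0.28,0.04,0,0],
    [-0.29,0.04,0,0],
    [-0.28,0.04,0,0],
    [-0.29,0.04,0,0],
    [-0.28,0.04,0,0],
    [-0.25,0.03,0,0],
    [0,0,0,0],
    [0,0,0,0],
  ],
)

```text
clock: 10.45
ee_pos: [0.6073, -0.0126, 0.1503]
ee_rot: [0.733, 0.68, 0.0, 0.001]
force: [5.4, 1.0, -0.3]
width: 0.0116
grip_force: 40.0
```

Emit:
step_arm(
  series=[
    [0,0,0,0],
    [0,0,0,0],
    [0,0,-0.5,0],
    [0,0,-0.6,0],
    [0,0,-0.7,0],
    [0,0,0,0],
  ],
  jaw=0.7,
)

```text
clock: 11.2
ee_pos: [0.6075, -0.012, 0.2242]
ee_rot: [0.733, 0.68, 0.001, 0.001]
force: [-0.2, -0.9, 0.1]
width: 0.0637
grip_force: 0.0
```

```bash
python3 - <<'E'
from h import *
print(ctrl.get_obs()['ee_pos'])
plan((.4863,.128,.22),0,8)
E
```

```text
[ 0.60754552 -0.01203371  0.22419171]
[[0.41,-0.41,0.01,0.0],[0.41,-0.41,0.01,0.0],[0.41,-0.41,0.01,0.0],[0.41,-0.41,0.01,0.0],[0.41,-0.41,0.02,0.0],[0.41,-0.41,0.01,0.0],[0.4,-0.41,0.02,0.0],[0.41,-0.41,0.01,0.0]]
end [0.4864 0.1281 0.2202] -4.250552384453179
```

Emit:
step_arm(
  series=[
    [0.41,-0.41,0,0],
    [0.41,-0.41,0,0],
    [0.41,-0.41,0,0],
    [0.41,-0.41,0,0],
    [0.41,-0.41,0,0],
    [0.41,-0.41,0,0],
    [0.4,-0.41,0,0],
    [0.41,-0.41,0,0],
    [0,0,0,0],
    [0,0,0,0],
  ],
)

```text
clock: 12.45
ee_pos: [0.4856, 0.1277, 0.2217]
ee_rot: [0.733, 0.68, -0.0, 0.0]
force: [-1.0, -1.2, -0.3]
width: 0.0738
grip_force: 0.0
```

```bash
python3 - <<'E'
from h import *
o,im=snap('wrist','w2.png'); print(o['clock'],o['ee_pos'],np.degrees(th(o)),o['joints'])
np.save('w2.npy',np.r_[o['ee_pos'],o['ee_rot']]); c=cam('wrist',o)
print('pred top',proj(c,(.4863,.128,.125)),'disc',proj(c,(.4863,.128,.082)))
cv2.imwrite('pics/w2b.png',cv2.convertScaleAbs(im,alpha=1.8))
E
```

```text
12.45 [0.48559329 0.12771622 0.22169538] -4.256334663306941 [-0.71087509  0.02162221  0.37319776  1.83407068 -0.00772363  1.28806274
 -0.4098837 ]
pred top [273.22473445 211.80269984] disc [273.02625192 198.51282976]
```

View pics/w2b.png

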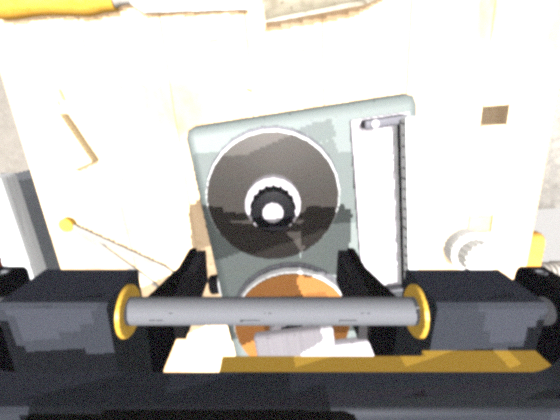

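The cap's knob is at (273,210), within 2 px of the predicted spot, and the rest is clear of it. Going down.

Emit:
step_arm(
  series=[
    [0,0.01,0.5,0],
    [0,0.01,0.5,0],
    [0,0,0.5,0],
    [0,0,0.5,0],
    [0,0,0.45,0],
    [0,0,0.4,0],
    [0,0,0,0],
  ],
)

```text
clock: 13.38
ee_pos: [0.4857, 0.1277, 0.107]
ee_rot: [0.733, 0.68, -0.001, -0.0]
force: [1.3, -0.0, -0.1]
width: 0.0742
grip_force: 0.0
```

Emit:
step_arm(
  series=[
    [0,0,0,0],
    [0,0,0,0],
    [0,0,0,0],
    [0,0,0,0],
    [0,0,0,0],
  ],
  jaw=-1,
  squeeze=30,
)

```text
clock: 14.0
ee_pos: [0.4864, 0.1285, 0.1084]
ee_rot: [0.733, 0.681, 0.0, 0.0]
force: [-0.7, 0.1, 1.5]
width: 0.0381
grip_force: 30.0
```

Emit:
step_arm(
  series=[
    [0,0,0,-0.5],
    [0,0,0,-1],
    [0,0,0,0],
  ],
)

```text
clock: 14.38
ee_pos: [0.4865, 0.1285, 0.1084]
ee_rot: [0.691, 0.723, 0.0, 0.0]
force: [0.1, 0.6, 2.8]
width: 0.0383
grip_force: 30.0
```

```bash
python3 - <<'E'
from h import *
o=ctrl.get_obs(); print(o['clock'],np.degrees(th(o)),o['ft_torque'],o['force'],o['joint_efforts'])
E
```

```text
14.375 2.624280468660694 [-0.08064787  0.09660612  0.07236124] [0.10758562 0.64841149 2.80978474] [ 1.40121211e-01 -4.14772868e+01  2.04619043e+00 -3.50642574e+01
 -4.73361555e-02 -7.23460224e-03  8.13521091e-01]
```

Emit:
step_arm(
  series=[
    [0,0,0,-1],
    [0,0,0,-1],
    [0,0,0,0],
  ],
)

```text
clock: 14.75
ee_pos: [0.4865, 0.1285, 0.1084]
ee_rot: [0.631, 0.776, 0.0, 0.0]
force: [-0.3, -0.6, 2.2]
width: 0.0386
grip_force: 30.0
```

```bash
python3 - <<'E'
from h import *
o,im=snap('wrist','w3.png'); print(o['clock'],np.degrees(th(o)),o['ft_torque'],o['force'],o['joint_efforts'][-1])
E
```

```text
14.75 11.701323669647666 [-0.08643833  0.05606846  0.03708373] [-0.28492539 -0.62481549  2.2226694 ] 0.8050896786153316
```

Emit:
step_arm(
  series=[
    [0,0,0,1],
    [0,0,0,1],
    [0,0,0,0],
  ],
)

```text
clock: 15.18
ee_pos: [0.4865, 0.1285, 0.1084]
ee_rot: [0.691, 0.723, 0.0, 0.0]
force: [-0.2, 0.9, 3.5]
width: 0.0381
grip_force: 30.0
```

```bash
python3 - <<'E'
from h import *
o=ctrl.get_obs(); print(o['clock'],np.degrees(th(o)),o['ft_torque'],o['force'],o['joint_efforts'][-1],o['width'])
E
```

```text
15.175 2.5482029896091047 [-0.13755095  0.00314311 -0.06335824] [-0.18188846  0.93231258  3.48345649] -0.8316146582365036 0.038127771419106254
```

Emit:
step_arm(
  series=[
    [0,0,0,-1],
    [0,0,0,-1],
    [0,0,0,-1],
    [0,0,0,-1],
    [0,0,0,-1],
    [0,0,0,-1],
    [0,0,0,-1],
    [0,0,0,-1],
  ],
)

```text
clock: 16.18
ee_pos: [0.4865, 0.1285, 0.1084]
ee_rot: [0.427, 0.904, 0.0, 0.0]
force: [0.7, 0.7, 2.1]
width: 0.0383
grip_force: 30.0
```

```bash
python3 - <<'E'
from h import *
o=ctrl.get_obs(); print(o['clock'],np.degrees(th(o)),o['ft_torque'],o['force'],o['joint_efforts'][-1],o['width'])
E
```

```text
16.175 39.49074320583367 [-0.09799443 -0.026275   -0.07202496] [0.65396584 0.70304475 2.10377951] -1.253887116909027 0.038261096123576664
```

Emit:
step_arm(
  series=[
    [0,0,0,-1],
    [0,0,0,-1],
    [0,0,0,-1],
    [0,0,0,-1],
    [0,0,0,-1],
    [0,0,0,-1],
    [0,0,0,-1],
    [0,0,0,-1],
    [0,0,0,0],
  ],
)

```text
clock: 17.3
ee_pos: [0.4865, 0.1285, 0.1083]
ee_rot: [0.122, 0.993, 0.0, 0.0]
force: [0.8, 0.2, 3.2]
width: 0.0381
grip_force: 30.0
```

Emit:
step_arm(
  series=[
    [0,0,-0.05,0],
    [0,0,-0.05,0],
    [0,0,0,0],
  ],
)

```text
clock: 17.68
ee_pos: [0.4862, 0.1284, 0.1121]
ee_rot: [0.122, 0.993, -0.0, -0.0]
force: [0.2, 0.7, -2.3]
width: 0.0382
grip_force: 30.0
```

```bash
python3 - <<'E'
from h import *
o=ctrl.get_obs(); print(o['clock'],np.degrees(th(o)),o['ft_torque'],o['force'],o['joint_efforts'][-1],o['width'])
E
```

```text
17.675 75.95896821744707 [ 0.02356622  0.02856885 -0.02866874] [ 0.17174929  0.7157115  -2.34557063] -0.023324699141085148 0.03819187310010872
```

The force is only −2.3 N, close to the cap's weight, so it lifts freely. Raising it.

Emit:
step_arm(
  series=[
    [0,0,-0.2,0],
    [0,0,-0.3,0],
    [0,0,-0.4,0],
    [0,0,-0.4,0],
    [0,0,-0.4,0],
    [0,0,-0.4,0],
    [0,0,-0.3,0],
    [0,0,0,0],
    [0,0,0,0],
    [0,0,0,0],
    [0,0,0,0],
  ],
)

```text
clock: 19.05
ee_pos: [0.4861, 0.1284, 0.2077]
ee_rot: [0.122, 0.993, -0.0, -0.0]
force: [-0.0, 0.0, -2.2]
width: 0.0383
grip_force: 30.0
```

```bash
python3 - <<'E'
from h import *
o,im=snap('scene','s4.png'); print(o['clock'],o['ee_pos'],o['force'],o['width'])
cv2.imwrite('pics/c4.png',cv2.convertScaleAbs(cv2.resize(im[120:320,180:380],None,fx=3,fy=3,interpolation=cv2.INTER_CUBIC),alpha=1.8))
E
```

```text
19.05 [0.48607257 0.12838821 0.20772197] [-0.03422784  0.03411859 -2.21204791] 0.03827978597140931
```

View pics/c4.png

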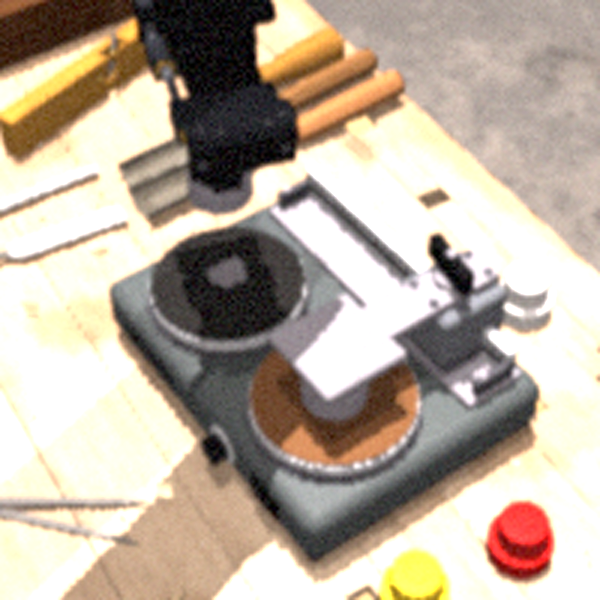

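The cap hangs upright in the gripper at crop position (220,190). The stud is bare at (228,272), and the rest stands over the leather disc at (340,350). Handing in.

```bash
python3 -c "
from cell import ctrl
print(ctrl.job_done())"
```

```text
the job is handed in; nothing more can be done
None
```

The grinding disc's cap unscrewed anticlockwise and is held upright and still about 10 cm above its disc. The rest is slid across over the leather disc, and the job was handed in at about 19 s; no verdict came back.

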